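# Push a terminal bar under a held-down spring clip

### The arm

A 6-joint arm with a two-finger parallel gripper is mounted at the origin on the work surface. World frame = base frame: x ahead of the robot, y to its left, z up, the work surface at z = 0. Lengths are in m, angles in rad, forces in N, time in s.
With the tool pointing down it reaches from about 0.35 to 0.775 m from the base axis. Payload 7.3 kg.
Tool frame: the origin (TCP) lies at the centre of the arm's flange, where the gripper is bolted on; the fingertips stand 178 mm ahead of it and the grasp point (between the pads) lies 159 mm ahead of it (tip_extent is the distance from the TCP to the fingertips, in m); z points along the fingers, y is the line along which they close (so a half turn about z gives the same grasp; the last joint's range is limited). The gripper opens to 92 mm and grips with 3 to 60 N. Pads are 19 mm wide; open, the fingers measure 130 mm over their backs; the gripper's body (75 mm by 190 mm) begins 47 mm behind the grasp point.
Start: joints at [0.974, 0.342, 1.524, -0, 1.275, -0.146], TCP at [0.229, 0.473, 0.405] pointing down, gripper open.
Joint ranges: [-2.53, 2.53], [-0.77, 2.02], [0.04, 2.7], [-1, 4.14], [0.28, 2.66], [-3.11, 3.11]. Speed limits (rad/s): [2.57, 2.57, 3.14, 3.14, 3.14, 3.14].

### API

Orientations are given as [roll, pitch, yaw] about the fixed x, y, z axes, in that order (R = Rz(yaw) Ry(pitch) Rx(roll)).
In Python, from cell import * gives the robot as it stands.
- The arm moves only by the tool arm_command, never from a script. Its arguments are lists of equal length, an entry for each row: "xyz": the shift along the world's x, y, z in mm, a list of three; "spin": the turn about the world's z in degrees. In form: {"xyz": [[tx, ty, tz], ...], "spin": [spin, ...]}. A call has 1 to 20 rows; each row shifts and turns the commanded pose from where the row before left it; what a row does not reach is not made up. A row lasts 1/10 s, in which the tool goes at most 50 mm and 8.59 degrees, less where a joint would pass 70% of its speed; a pose out of reach is approached as far as the arm can. A call with a gripper value outside its range is refused whole. "jaw" is the opening, from -1 (shut) to 1 (fully open), set as the call begins (left out, the last holds). The fingers move at their own pace and stop on an object; "squeeze" is the grip in N (left out, the last holds). Time passes only in rows, so rows that do not move let the fingers close. It gives the time, the measured TCP pose, the force, the opening and the grip force at its end, in the units of the state.
- observe(): the state, without advancing time (a new reading comes with each control period).
- read_camera(name): name is "scene" or "top" or "wrist"; returns a dict with "img" (384x512x3 uint8, red, green, blue), "depth" (384x512 float32, m along the optical axis (not along the pixel's ray), 0 where there is no reading), "fx", "fy", "cx", "cy" (pixels), "world_from_camera" (4x4, takes a point from camera to world coordinates). Camera axes: x right, y up, looking along -z (the intrinsics and any distortion apply to the point x, -y, -z); pixel columns grow to the right and rows downward; lengths in m; the calibration is good to about 2 mm. A picture is of the moment at which its call begins.
- hand_in(): hands the job in; it is judged then, once.
The state is a dict: "time": time; "qpos": joint angles; "qvel": joint speeds; "joint_efforts": joint torques, N m; "tool_pos": TCP position; "tool_rot": TCP orientation; "contact_force": force on the tool from outside, world axes, zero at the start; "torque": the same for the moment, N m; "opening": finger opening in m; "grip_force": force on a finger pad.
Only numpy, scipy, OpenCV 4.12 (cv2) and the standard library are available. Lean on these libraries where they do the work, as an engineer would, in place of code of your own. Each camera call takes 0.05 s, during which the arm holds its last target. There are 200 camera calls.

### The job

Hold the jig's spring clip down by its long press plate with one fingertip, and while it is held down push the copper bar along its channel with the other fingertip, under the raised nose, until it is fully home against the stop; then let go, so that the clip closes on the bar, and move clear. Only press and push: do not lift the bar, and leave everything else on the bench where it lies.

Things in the scene. Friction and masses are not known exactly. Their poses are not given: they have to be found in the camera images.
- jig: Test jig fixed on the bench: aluminium base 245 x 130 mm (its x -130 to +115, y -65 to +65), 12 high, with a black channel along x. Origin on the bench surface under its middle; z up; +x is the push direction (away from the robot, turned by up to 0.4 rad). Jig coordinates in these notes are in this frame, mm. Nothing on the jig is higher than z 55.
- channel (a point): Point on the channel floor at the near ends of the side rails, jig (0, -30, 22) mm. The flat floor is 45 wide, from jig x -130 to +95. The two rails, 31 apart inside, 7 thick and 8 above the floor, run only from here to the stop; nearer the robot the floor is open at both sides.
- stop_face (a point): Foot of the steel stop block's face at the channel's far end, jig (95, -30, 22) mm; the block is 45 wide, its top 14 above the channel floor.
- clip (a joint): Spring clip, a rocker: pressing its plate (jig +y side) down raises its nose (-y side) over the channel. 0 rad = released, nose 5 mm above the channel floor, blocking the 10 mm bar. About 0.16 = nose resting on the bar. 0.36 = plate fully down at its limit, nose about 16 mm above the floor. Springs back by itself. At the plate's middle it takes 4 N to start, 8 N fully down; 10 to 14 with friction.
- press_plate (a point): Middle of the top of the clip's steel press plate, moving with it: 118 long in jig x (-122 to -4), 34 wide, 3 thick. Released it slopes up outwards by 0.36 rad, this point at jig (-63, 33, 36) mm. Fully down it is level, at jig (-63, 30, 25): 3 above the channel floor, y 12 to 46, so two level fingertips 60 apart can press it and push the bar at once. A tip can slide along it.
- shaft (a point): On the axis of the clip's hinge shaft, which runs along jig x at y 0, z 40 mm, from x -130 to +85, held in two posts (10 wide in y, tops at z 46, at x -124 and +40). Between the press plate and the channel; a web from shaft to plate stands at jig y 9 to 12, so keep fingers outside y -8 to 14.
- nose (a point): Near end of the underside of the clip's nose, at jig x 60, y -30 mm; 5 mm above the channel floor when released. The nose is a blunt steel finger 20 long in x, 10 wide.
- bar: Loose flat copper bar 110 long (x) x 28 wide x 10 thick mm, two bolt holes, about 0.27 kg, lying in the channel, front between the rails. Origin under its middle, x axis along the jig's +x. It starts 40 to 60 mm short of home. Home: front end against the stop, origin at jig (40, -30, 22), rear end at jig x -15. Fits under the nose only while the clip is held down.
- spare_lug: bystander: short flat copper lug 60 x 25 x 5, lying beside the jig (mm); origin under its centre
- screwdriver: bystander: screwdriver 190 long, lying on the +y side of the jig (mm); origin at the middle of its length, on its underside
- bolt: bystander: steel bolt 38 tall standing on its 22 wide head (mm); origin under its centre
- nut: bystander: steel nut, 26 across, 10 high (mm); origin under its centre
- bobbin: bystander: empty yellow coil bobbin, 64 across, 55 tall, upright (mm); origin under its centre
- hammer: bystander: hammer lying to the left (mm); origin at the middle of its length, on its underside
- wrench: bystander: wrench lying to the right (mm); origin at the middle of its length, on its underside

How it is judged:
By the outcome, as a careful person would: the job done as asked, in the order asked, and still so for the second after the job is handed in, with the robot touching nothing.
It also fails if it takes over 45 s, if anything falls off the work surface, if the arm or the gripper's body presses on something with over 40 N, if the wrist force passes 120 N, or if a joint passes its speed limit or range.

## Working session

There is one attempt and no reset: what is moved stays moved. The work goes in short steps, Python scripts to look and compute and a tool call to move; the robot and the scene stay as the last step left them, time stands still between calls to the robot, and variables do not carry over. Pictures are saved under pics/ and viewed, at most 10 in all, crops included, and the job is handed in when it is done.

Besides the shell and the picture viewer there is one more tool, called after "Request:" as name(argument=value, ...), one argument or row to a line, values as JSON. arm_command: Moves the arm, as the interface text tells. Its arguments: {"type":"object","properties":{"xyz":{"type":"array","items":{"type":"array","items":{"type":"number"}}},"spin":{"type":"array","items":{"type":"number"}},"jaw":{"type":"number"},"squeeze":{"type":"number"}},"required":["xyz","spin"]}

```bash
mkdir -p pics; python3 - <<'E'
from cell import *
import cv2,numpy as np
s=observe();print(s)
for n in("top","scene"):
    c=read_camera(n);cv2.imwrite(f"pics/{n}0.png",cv2.cvtColor(c["img"],cv2.COLOR_RGB2BGR));np.savez(f"{n}0.npz",**c)
    print(n,c["fx"],c["fy"],c["cx"],c["cy"],c["world_from_camera"].round(4).tolist(),c.keys())
E
```

```text
{'time': 0.0, 'qpos': array([ 9.73999375e-01,  3.42735566e-01,  1.52503072e+00, -1.88165198e-06,
        1.27539004e+00, -1.46011050e-01]), 'qvel': array([-0.00041449,  0.00100483, -0.00020224,  0.00029202, -0.00108221,
        0.00063218]), 'joint_efforts': array([ 1.36158003e-03, -4.31250930e+01, -2.44225520e+01,  7.17967772e-02,
        5.59143873e-02, -1.60348536e-04]), 'tool_pos': array([0.22863658, 0.47244856, 0.4040333 ]), 'tool_rot': array([-3.14004536e+00, -2.25722621e-04,  2.69080713e+00]), 'contact_force': array([ 0.24240537,  0.50856985, -0.41618505]), 'torque': array([ 0.02188098,  0.01931327, -0.00822028]), 'grip_force': 0.0, 'opening': 0.09144003173794168}
top 366.3613920734663 366.3613920734663 256.0472863820994 190.48988940990705 [[-0.0272, 0.9889, -0.1462, 0.4375], [-0.9996, -0.0279, -0.0027, 0.0219], [-0.0067, 0.146, 0.9893, 1.1813], [0.0, 0.0, 0.0, 1.0]] dict_keys(['img', 'depth', 'fx', 'fy', 'cx', 'cy', 'world_from_camera'])
scene 385.1576580848815 385.1576580848815 258.59287945194745 192.75613451007501 [[-0.1445, -0.5611, 0.8151, 1.5866], [0.9895, -0.079, 0.121, 0.1452], [-0.0035, 0.824, 0.5666, 0.7277], [0.0, 0.0, 0.0, 1.0]] dict_keys(['img', 'depth', 'fx', 'fy', 'cx', 'cy', 'world_from_camera'])
```

View pics/top0.png

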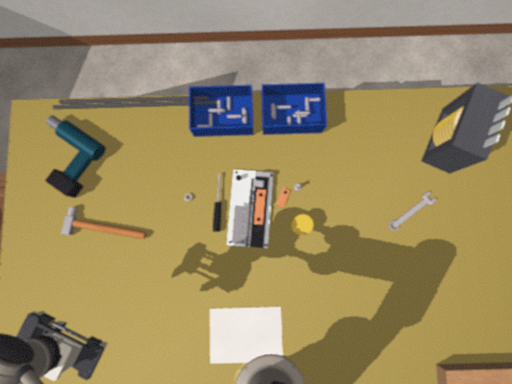

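View pics/scene0.png

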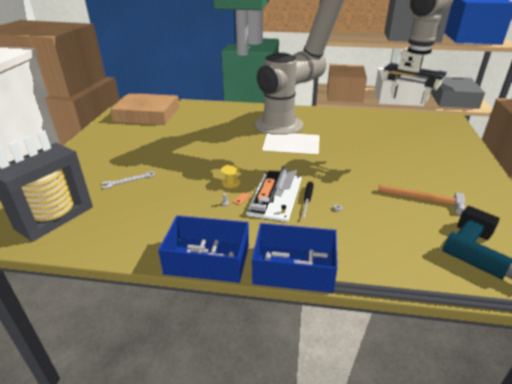

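The top view shows the jig at about columns 227–274, rows 170–247. The channel and copper bar (260,207) are on the right, which is −y, and the clip plate is on the left. The screwdriver is at (218,205), the lug at (284,197), and the bobbin at (303,224).

```bash
cat > h.py <<'E'
import numpy as np
def ray(c,u,v):
    T=c["world_from_camera"];d=np.array([(u-c["cx"])/c["fx"],-(v-c["cy"])/c["fy"],-1.0])
    return T[:3,3],T[:3,:3]@d
def atz(c,u,v,z):
    o,d=ray(c,u,v);return o+d*(z-o[2])/d[2]
def cloud(c):
    D=c["depth"];v,u=np.indices(D.shape);T=c["world_from_camera"]
    P=np.stack([(u-c["cx"])/c["fx"]*D,-(v-c["cy"])/c["fy"]*D,-D],-1)
    P=P@T[:3,:3].T+T[:3,3];P[D==0]=np.nan;return P
E
python3 - <<'E'
from h import *
from cell import *
import cv2
c=np.load("top0.npz");P=cloud(c)
for u,v in [(233,170),(274,171),(270,247),(227,245)]:print(atz(c,u,v,.012).round(3))
m=(P[...,2]>.007)&(P[...,2]<.06);m[:,:223]=0;m[:,277:]=0;m[:165]=0;m[252:]=0
q=P[m];print(m.sum(),cv2.minAreaRect(q[:,:2].astype(np.float32)*1000),P[207,260],P[300,150,2])
img=c["img"][155:260,200:320];cv2.imwrite("pics/topc.png",cv2.cvtColor(cv2.resize(img,None,fx=6,fy=5.7,interpolation=cv2.INTER_CUBIC),cv2.COLOR_RGB2BGR))
w=read_camera("wrist");T=w["world_from_camera"];s=observe();print(T.round(3).tolist(),w["fx"],w["cx"])
from scipy.spatial.transform import Rotation as R
Rt=R.from_euler("xyz",s["tool_rot"]).as_matrix();print((Rt.T@(T[:3,3]-s["tool_pos"])).round(3),(Rt.T@T[:3,:3]).round(3))
E
```

```text
[0.68  0.098 0.012]
[ 0.673 -0.035  0.012]
[ 0.429 -0.014  0.012]
[0.439 0.122 0.012]
3052 ((556.0064697265625, 56.23122024536133), (152.7681121826172, 244.92213439941406), 84.05572509765625) [0.55449097 0.01402733 0.03081088] -0.0019387129240004963
[[0.436, -0.872, -0.22, 0.168], [0.9, 0.423, 0.108, 0.501], [-0.001, -0.245, 0.97, 0.384], [0.0, 0.0, 0.0, 1.0]] 307.472240485319 260.7338298001666
[ 0.067 -0.001  0.02 ] [[-0.001  0.97   0.245]
 [ 1.     0.001  0.   ]
 [-0.     0.245 -0.97 ]]
```

View pics/topc.png

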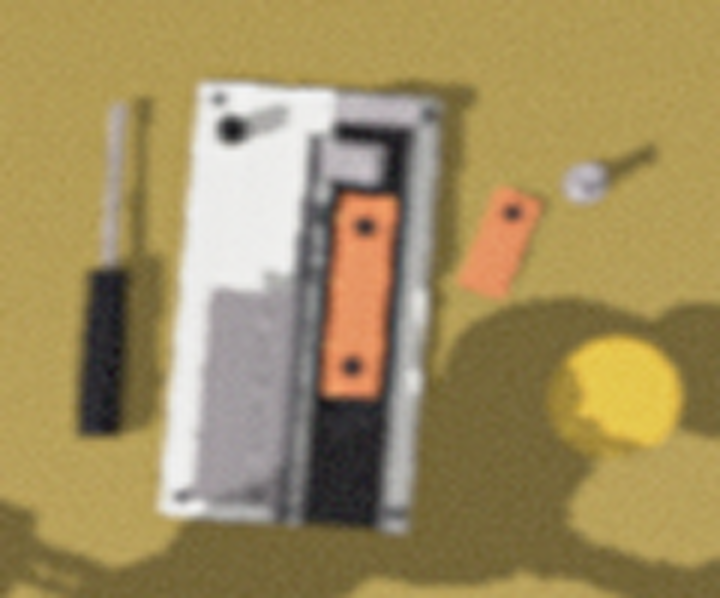

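The crop shows the jig with its push direction about −5.5° from world x. The bar's front is close to the nose (355,165), its rear is near (350,400), and the channel behind it is clear. I'll move to a hover over the jig.

Request:
arm_command(
  xyz=[
    [18.5,-30,1.5],
    [18.5,-30,1.5],
    [18.5,-30,1.5],
    [18.5,-30,1.5],
    [18.5,-30,1.5],
    [18.5,-30,1.5],
    [18.5,-30,1.5],
    [18.5,-30,1.5],
    [18.5,-30,1.5],
    [18.5,-30,1.5],
    [18.5,-30,1.5],
    [18.5,-30,1.5],
    [18.5,-30,1.5],
    [18.5,-33,0],
    [0,0,0],
    [0,0,0],
  ],
  spin=[1.5,1.5,1.5,1.5,1.5,1.5,1.5,1.5,1.5,1.5,1.5,1.5,1.5,0.8,0,0],
  jaw=-0.1,
)

```text
time: 1.75
tool_pos: [0.4877, 0.0491, 0.4237]
tool_rot: [3.141, -0.001, 3.043]
contact_force: [-1.6, 0.2, -0.5]
opening: 0.0409
grip_force: 0.0
```

```bash
python3 - <<'E'
from h import *
from cell import *
import cv2
s=observe();print(s["tool_pos"],np.degrees(s["tool_rot"]),s["opening"],s["contact_force"],s["qpos"].round(2))
c=read_camera("wrist");np.savez("w1.npz",**c)
cv2.imwrite("pics/w1.png",cv2.cvtColor(cv2.resize(c["img"],(800,600),interpolation=cv2.INTER_CUBIC),cv2.COLOR_RGB2BGR))
E
```

```text
[0.48774918 0.04907991 0.42372983] [ 1.79977489e+02 -7.94020702e-02  1.74351878e+02] 0.04092624110229968 [-1.59663545  0.2165736  -0.50023671] [-0.06  0.26  1.58  0.    1.3  -1.53]
```

View pics/w1.png

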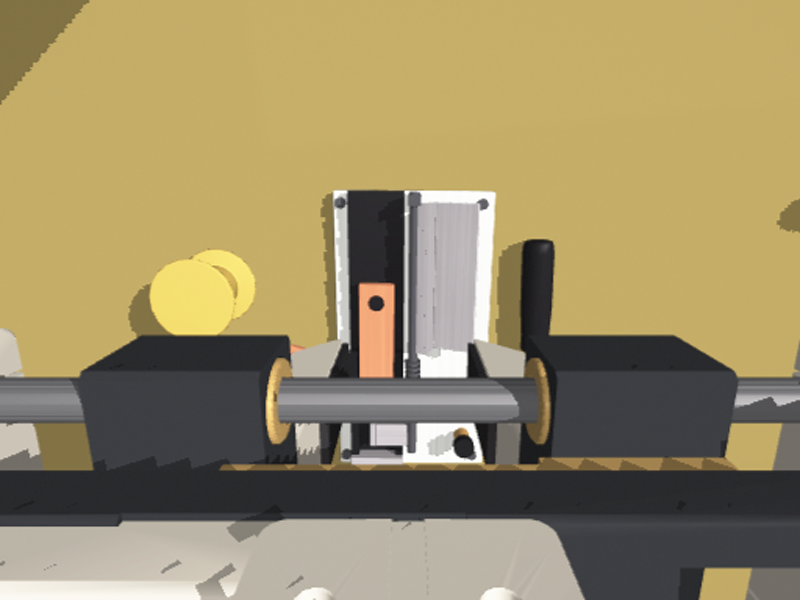

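The wrist view is aligned with the jig. The jig's near corners are at about (333,191) and (495,191) in the 800x600 picture. The bar's rear edge runs (359,284)–(394,284), the plate spans about 418–480, and the shaft is near column 413.

```bash
python3 - <<'E'
from h import *
import cv2
c=np.load("w1.npz");P=cloud(c);k=.64
def w(n,u,v,z):
    a=atz(c,u*k,v*k,z);p=P[int(round(v*k)),int(round(u*k))];print(n,(a*1000).round(1),(p*1000).round(1));return a
A=w("cornR",333.5,191,.012);B=w("cornL",495,190.5,.012)
w("in",337,230,.012)
w("barRL",359,284,.032);w("barRR",394,284,.032);bm=w("bar mid",376,290,.032)
w("chanfloor",375,240,.022);w("plate mid",457,280,.036);w("plateout",475,280,.04);w("platein",442,280,.03);w("shaft",414,250,.043)
w("chL",348,192,.022);w("chR",405,192,.022)
yaw=np.arctan2(*(B-A)[:2][::-1])-np.pi/2
# yaw refined from long edges, depth step in wrist + top minAreaRect of white base
t=np.load("top0.npz");Pt=cloud(t)
def fit(P,lim):
    m=(P[...,2]>.007)&(P[...,2]<.06)&(abs(P[...,0]-.556)<.14)&(abs(P[...,1]-.043)<.082)
    n,l,st,_=cv2.connectedComponentsWithStats(m.astype(np.uint8));i=1+st[1:,4].argmax();print(st[i]);return cv2.minAreaRect((P[l==i][:,:2]*1000).astype(np.float32))
print("top",fit(Pt,0),"yaw corners",np.degrees(yaw))
for yw in(np.radians(-5.5),yaw):
    R=np.array([[np.cos(yw),-np.sin(yw)],[np.sin(yw),np.cos(yw)]])
    O=(A+B)[:2]/2-R@[-.130,0];print("orig",O,"bar rear jig",R.T@(bm[:2]-O)*1000,np.hypot(*(B-A)[:2]))
E
```

```text
cornR [426.1  -3.6  12. ] [425.8  -4.2  11.7]
cornL [438.5 124.5  12. ] [nan nan nan]
in [457.1  -5.   12. ] [456.8  -4.4  13. ]
barRL [499.2   9.7  32. ] [499.6   9.9  31.6]
barRR [502.   37.3  32. ] [504.5  36.6  21.7]
bar mid [505.4  22.5  32. ] [506.   22.9  31.7]
chanfloor [467.   25.6  22. ] [467.2  25.7  24.4]
plate mid [502.8  86.9  36. ] [502.1  86.2  38. ]
plateout [503.3 100.4  40. ] [502.7 100.3  41.4]
platein [503.   75.5  30. ] [502.   75.5  33.4]
shaft [474.9  55.7  43. ] [474.7  55.7  44.2]
chL [427.8   9.   22. ] [428.    9.3  21.8]
chR [432.2  53.1  22. ] [432.7  52.7  11.3]
[ 227  170   47   78 3051]
top ((554.956787109375, 46.15005111694336), (132.49676513671875, 244.92213439941406), 84.05572509765625) yaw corners -5.520612658733754
orig [0.56169466 0.04796559] bar rear jig [-53.58540622 -30.70255666] 0.12867808049261772
orig [0.56169017 0.04791904] bar rear jig [-53.57436565 -30.67506385] 0.12867808049261772
```

The jig origin is at about (561.7, 47.9) mm with yaw −5.6°. The bar's rear end is at jig x ≈ −58, so it has about 43 mm to go. Next I centre the tool on jig y = 0 and x = −78, then go down to tip z ≈ 50.

Request:
arm_command(
  xyz=[
    [-4,6.5,0],
    [0,0,-35],
    [0,0,-35],
    [0,0,-35],
    [0,0,-35],
    [0,0,-30],
    [0,0,-20],
    [0,0,0],
    [0,0,0],
  ],
  spin=[0,0,0,0,0,0,0,0,0],
)

```text
time: 2.7
tool_pos: [0.4835, 0.057, 0.2348]
tool_rot: [3.141, 0.0, 3.046]
contact_force: [0.1, -0.2, 0.4]
opening: 0.0414
grip_force: 0.0
```

```bash
python3 - <<'E'
from cell import *
import cv2
for n in("wrist",):
    c=read_camera(n);cv2.imwrite(f"pics/{n}2.png",cv2.cvtColor(cv2.resize(c["img"],(800,600),interpolation=cv2.INTER_CUBIC),cv2.COLOR_RGB2BGR))
print(observe()["contact_force"])
E
```

```text
[-0.19653671  0.01323876  0.3225149 ]
```

View pics/wrist2.png

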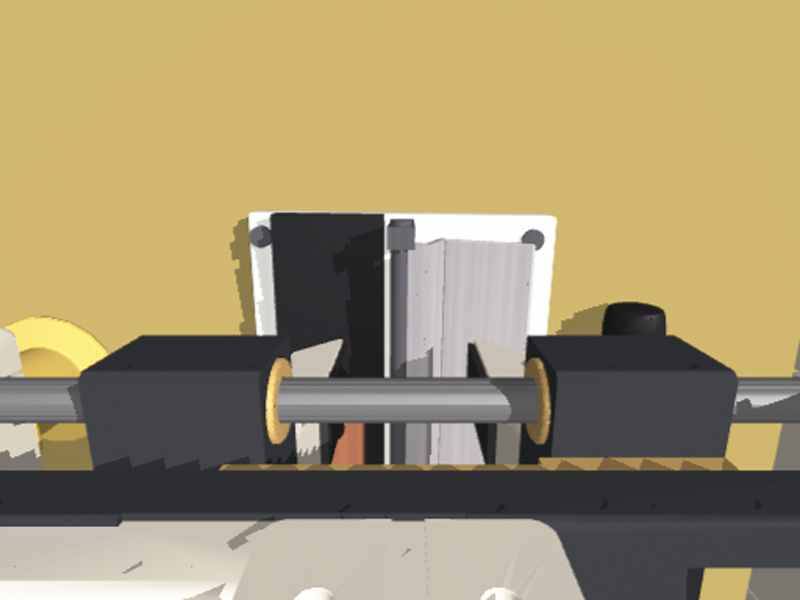

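The fingers straddle the shaft, with the left finger over the channel behind the bar and the right finger over the press plate. Now I press down slowly.

Request:
arm_command(
  xyz=[
    [0,-1.5,-6],
    [0,0,-6],
    [0,0,-4],
    [0,0,-4],
    [0,0,-3],
    [0,0,-3],
    [0,0,0],
    [0,0,0],
  ],
  spin=[0,0,0,0,0,0,0,0],
)

```text
time: 3.55
tool_pos: [0.4837, 0.0541, 0.2086]
tool_rot: [-3.141, -0.0, 3.045]
contact_force: [-2.4, -3.8, 6.5]
opening: 0.0413
grip_force: 4.0
```

Request:
arm_command(
  xyz=[
    [0,0,-2],
    [0,0,-1.5],
    [0,0,-1],
    [0,0,0],
    [0,0,0],
  ],
  spin=[0,0,0,0,0],
)

```text
time: 4.05
tool_pos: [0.4836, 0.053, 0.205]
tool_rot: [-3.139, 0.0, 3.046]
contact_force: [-5.4, -12.6, 17.2]
opening: 0.0416
grip_force: 9.1
```

Request:
arm_command(
  xyz=[
    [0,1.5,-1],
    [0,0.5,-1],
    [0,0,0],
    [0,0,0],
  ],
  spin=[0,0,0,0],
)

```text
time: 4.45
tool_pos: [0.4836, 0.0534, 0.2039]
tool_rot: [-3.136, 0.001, 3.047]
contact_force: [-10.1, -25.3, 27.5]
opening: 0.041
grip_force: 14.7
```

```bash
python3 - <<'E'
from cell import *
from h import *
import cv2
c=read_camera("scene");np.savez("s3.npz",**c)
cv2.imwrite("pics/s3.png",cv2.cvtColor(cv2.resize(c["img"][150:235,220:340],(780,552),interpolation=cv2.INTER_CUBIC),cv2.COLOR_RGB2BGR))
s=observe();print(s["contact_force"],s["torque"])
E
```

```text
[-10.11639236 -25.01257661  28.9410016 ] [-3.91491405  1.80568278  0.12517404]
```

View pics/s3.png

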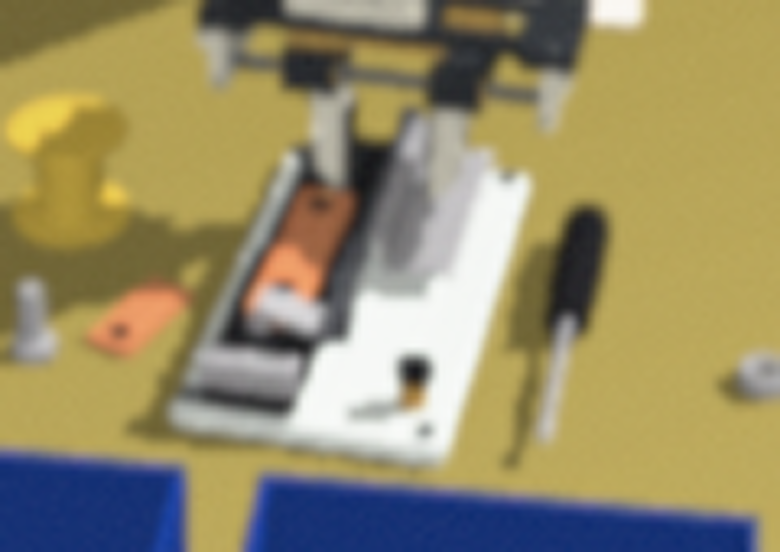

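The scene view shows the plate pressed down (440,240). The nose is raised near the bar's front (285,305), and the other finger is in the channel behind the bar. The sideways load is friction, so I'll relax it and look at the force.

Request:
arm_command(
  xyz=[
    [0,-2,0],
    [0,0,0],
  ],
  spin=[0,0],
)

```text
time: 4.7
tool_pos: [0.4835, 0.0524, 0.2035]
tool_rot: [-3.138, 0.0, 3.046]
contact_force: [-8.4, -16.9, 23.5]
opening: 0.0412
grip_force: 11.9
```

```bash
python3 - <<'E'
from h import *
c=np.load("s3.npz");P=cloud(c)*1000
R=np.array([[.9952,.0976],[-.0976,.9952]])
J=P.copy();J[...,:2]=(R.T@(P[...,:2]-[561.7,47.9])[...,None])[...,0]
def sel(n,x0,x1,y0,y1):
    m=(J[...,0]>x0)&(J[...,0]<x1)&(J[...,1]>y0)&(J[...,1]<y1)&(J[...,2]<60);print(n,m.sum(),np.percentile(J[m][:,2],[5,25,50,75,95]).round(1))
sel("nose",62,78,-34,-26);sel("bar",10,45,-38,-22);sel("stop",97,110,-45,-15);sel("plate",-50,-10,16,42);sel("plate_out",-50,-10,36,44);sel("plate_in",-50,-10,15,22);sel("base",50,100,20,55)
E
```

```text
nose 22 [-751.  -742.1   24.6   51.6   52.5]
bar 50 [-752.4 -747.9 -740.1   34.2   35.5]
stop 99 [-749.1   14.8   26.2   36.2   39.2]
plate 118 [-752.1 -745.4   16.    29.4   31.8]
plate_out 39 [-751.1 -745.3   15.    30.4   33. ]
plate_in 32 [-749.6 -745.1   15.1   29.    30.6]
base 204 [-750.9 -745.7   13.2   16.6   39.1]
```

Request:
arm_command(
  xyz=[
    [0,-1,-0.7],
    [0,0,0],
    [3,-0.3,0],
    [3,-0.3,0],
    [3,-0.3,0],
    [0,0,0],
  ],
  spin=[0,0,0,0,0,0],
)

```text
time: 5.3
tool_pos: [0.4874, 0.0515, 0.2022]
tool_rot: [-3.137, -0.018, 3.048]
contact_force: [-32.2, -14.1, 42.9]
opening: 0.0413
grip_force: 22.1
```

Request:
arm_command(
  xyz=[
    [0,0,1],
    [3,-0.3,0],
    [3,-0.3,0],
    [0,0,0],
  ],
  spin=[0,0,0,0],
)

```text
time: 5.7
tool_pos: [0.4951, 0.0521, 0.2026]
tool_rot: [-3.14, -0.012, 3.047]
contact_force: [-19.2, -2.6, 26.7]
opening: 0.0415
grip_force: 13.8
```

Request:
arm_command(
  xyz=[
    [4,-0.3,0],
    [4,-0.3,0],
    [4,-0.3,0],
    [4,-0.3,0],
    [4,-0.3,0],
    [0,0,0],
  ],
  spin=[0,0,0,0,0,0],
)

```text
time: 6.3
tool_pos: [0.5142, 0.051, 0.2025]
tool_rot: [-3.141, -0.015, 3.047]
contact_force: [-23.2, -0.6, 30.5]
opening: 0.0413
grip_force: 16.0
```

Request:
arm_command(
  xyz=[
    [4,-0.4,0],
    [4,-0.4,0],
    [4,-0.4,0],
    [4,-0.4,0],
    [0,0,0],
  ],
  spin=[0,0,0,0,0],
)

```text
time: 6.8
tool_pos: [0.5303, 0.0495, 0.2026]
tool_rot: [-3.141, -0.016, 3.047]
contact_force: [-24.0, 0.3, 30.7]
opening: 0.0412
grip_force: 15.6
```

```bash
python3 - <<'E'
from cell import *
from h import *
import cv2
c=read_camera("scene")
cv2.imwrite("pics/s4.png",cv2.cvtColor(cv2.resize(c["img"][155:225,230:320],(771,600),interpolation=cv2.INTER_CUBIC),cv2.COLOR_RGB2BGR))
E
```

```text
(no output)
```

View pics/s4.png

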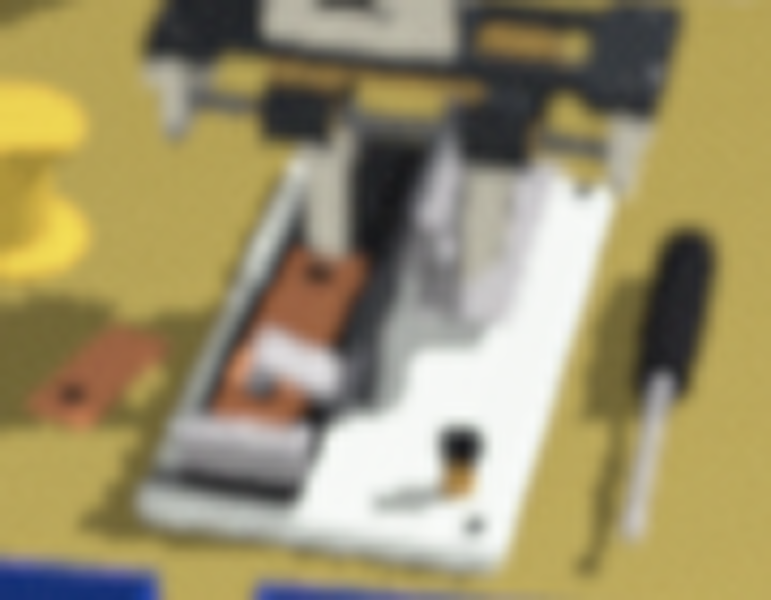

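The bar has passed under the nose and its front is near the stop (245,420). I'll push on slowly until the force rises.

Request:
arm_command(
  xyz=[
    [3,-0.3,0],
    [2,-0.2,0],
    [0,0,0],
  ],
  spin=[0,0,0],
)

```text
time: 7.15
tool_pos: [0.5323, 0.0494, 0.2023]
tool_rot: [-3.14, -0.026, 3.047]
contact_force: [-37.8, 0.1, 42.5]
opening: 0.0412
grip_force: 21.7
```

Request:
arm_command(
  xyz=[
    [1,-0.1,0],
    [1,-0.1,0],
    [0,0,0],
  ],
  spin=[0,0,0],
)

```text
time: 7.45
tool_pos: [0.5364, 0.049, 0.2027]
tool_rot: [-3.141, -0.017, 3.047]
contact_force: [-20.5, -0.7, 26.3]
opening: 0.0411
grip_force: 14.4
```

Request:
arm_command(
  xyz=[
    [1,-0.1,0],
    [1,-0.1,0],
    [0,0,0],
  ],
  spin=[0,0,0],
)

```text
time: 7.75
tool_pos: [0.5386, 0.0488, 0.2026]
tool_rot: [-3.141, -0.017, 3.047]
contact_force: [-26.7, -0.5, 32.3]
opening: 0.0415
grip_force: 16.6
```

Request:
arm_command(
  xyz=[
    [1,-0.1,0],
    [0.5,0,0],
    [0,0,0],
  ],
  spin=[0,0,0],
)

```text
time: 8.05
tool_pos: [0.5392, 0.0487, 0.2025]
tool_rot: [-3.141, -0.02, 3.047]
contact_force: [-31.2, 0.9, 36.6]
opening: 0.0416
grip_force: 18.5
```

Request:
arm_command(
  xyz=[
    [1,-0.1,0],
    [1,-0.1,0],
    [0,0,0],
  ],
  spin=[0,0,0],
)

```text
time: 8.35
tool_pos: [0.5404, 0.0487, 0.2024]
tool_rot: [-3.141, -0.023, 3.047]
contact_force: [-35.9, 0.7, 39.5]
opening: 0.0413
grip_force: 23.0
```

```bash
python3 - <<'E'
from cell import *
from h import *
import cv2
c=read_camera("scene");np.savez("s5.npz",**c)
cv2.imwrite("pics/s5.png",cv2.cvtColor(cv2.resize(c["img"][175:220,240:300],(780,585),interpolation=cv2.INTER_CUBIC),cv2.COLOR_RGB2BGR))
s=observe();print(s["contact_force"],s["torque"])
E
```

```text
[-35.29717655   0.8387732   39.074896  ] [0.7904643  6.24562706 0.28850537]
```

View pics/s5.png

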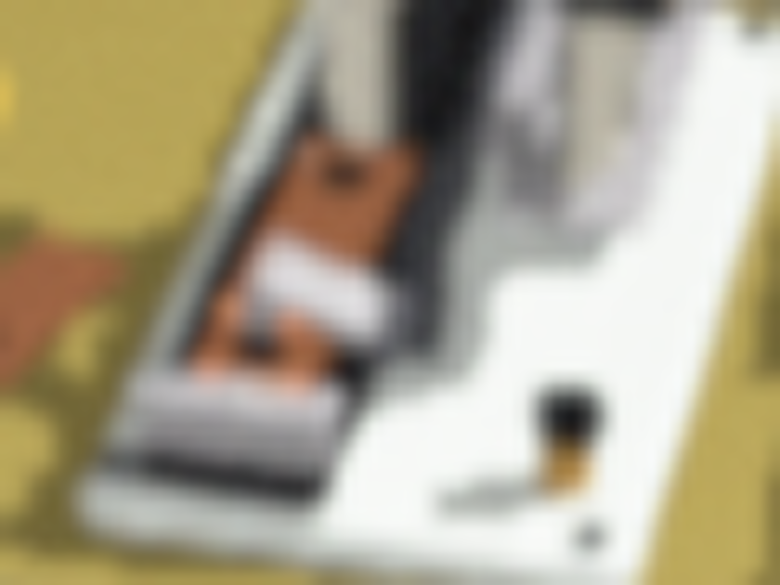

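The bar's front now looks to be at the stop (265,375). I'll ease the press a little and push further to confirm the tip no longer advances.

Request:
arm_command(
  xyz=[
    [1,-0.1,0.8],
    [1,-0.1,0],
    [1,-0.1,0],
    [0,0,0],
  ],
  spin=[0,0,0,0],
)

```text
time: 8.8
tool_pos: [0.5417, 0.0485, 0.2024]
tool_rot: [-3.14, -0.03, 3.047]
contact_force: [-42.0, 1.7, 40.1]
opening: 0.0414
grip_force: 24.5
```

```bash
python3 - <<'E'
from cell import *
s=observe();print(s["contact_force"],s["torque"],s["tool_pos"],s["tool_pos"][0]+.178*s["tool_rot"][1],s["tool_rot"])
E
```

```text
[-42.03005047   1.74349121  40.05113619] [0.81108386 7.39167926 0.27871344] [0.54168368 0.04853916 0.20244721] 0.5363668829969771 [-3.14048677 -0.02986967  3.04660224]
```

The tip stayed at x = 0.5364 through 3 mm more command, and the fx/fz ratio rose to 1.05. That means the bar is hard against the stop. I'll back off from the bar with the clip still pressed, then lift.

Request:
arm_command(
  xyz=[
    [-4,0.4,0],
    [-4,0.4,0],
    [-4,0.4,0],
    [-4,0.4,0],
    [-2,0,0],
    [0,0,0],
  ],
  spin=[0,0,0,0,0,0],
)

```text
time: 9.4
tool_pos: [0.5337, 0.0493, 0.2045]
tool_rot: [3.14, 0.007, 3.044]
contact_force: [3.4, 2.6, 7.9]
opening: 0.0416
grip_force: 3.8
```

Request:
arm_command(
  xyz=[
    [0,0,3],
    [0,0,3],
    [0,0,3],
    [0,0,4],
    [0,0,5],
    [0,0,10],
    [0,0,20],
    [0,0,30],
    [0,0,40],
    [0,0,40],
    [-20,0,30],
    [-30,0,0],
    [0,0,0],
  ],
  spin=[0,0,0,0,0,0,0,0,0,0,0,0,0],
)

```text
time: 10.7
tool_pos: [0.4796, 0.0493, 0.3924]
tool_rot: [3.142, 0.0, 3.045]
contact_force: [-0.0, 0.0, -0.0]
opening: 0.0411
grip_force: 0.0
```

```bash
python3 - <<'E'
from cell import *
from h import *
import cv2
print(observe()["contact_force"])
a=read_camera("wrist");b=read_camera("top");np.savez("w6.npz",**a);np.savez("t6.npz",**b)
A=cv2.resize(a["img"],(512,384));B=cv2.resize(b["img"][160:255,215:295],(288,384),interpolation=cv2.INTER_CUBIC)
cv2.imwrite("pics/f6.png",cv2.cvtColor(np.hstack([A,B]),cv2.COLOR_RGB2BGR))
E
```

```text
[-0.0463254   0.03485456 -0.03894357]
```

View pics/f6.png

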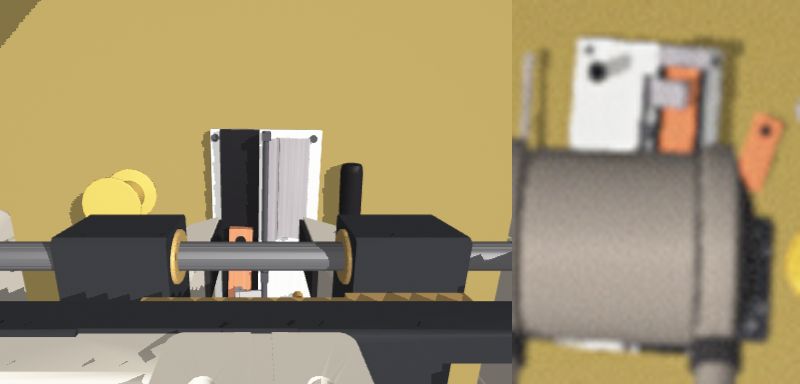

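The top crop shows the bar touching the stop (683,67) with the nose lying across it (670,95). In the wrist image the bar's rear edge is near (240,227). I'll check that edge numerically.

```bash
python3 - <<'E'
from h import *
c=np.load("w6.npz");i=c["img"].astype(int)
m=(i[...,0]>150)&(i[...,0]-i[...,2]>80)&(i[...,1]<150);m[:, :220]=0;m[:,260:]=0
v,u=np.nonzero(m);print(v.min(),u.min(),u.max())
p=atz(c,u[v<v.min()+4].mean(),v.min()-.0,.032)[:2]*1000-[561.7,47.9];R=np.array([[.9952,.0976],[-.0976,.9952]]);print("rear jig",R.T@p)
t=np.load("t6.npz");T=t["img"].astype(int)
for r in range(168,190):print(r,T[r,262:269].mean(0).round(),end=";")
P=cloud(c)*1000;J=(R.T@(P[...,:2]-[561.7,47.9])[...,None])[...,0]
s=(abs(J[...,0]+63)<12)&(abs(J[...,1]-33)<4)&(P[...,2]<60);print("plate z",np.median(P[s][:,2]))
E
```

```text
227 220 252
rear jig [-18.35141889 -30.79830516]
168 [173. 152.  83.];169 [153. 132.  72.];170 [126. 109.  63.];171 [132. 123. 106.];172 [166. 160. 160.];173 [186. 180. 184.];174 [189. 184. 188.];175 [183. 176. 180.];176 [181. 154. 149.];177 [194. 137. 111.];178 [186. 122.  88.];179 [156. 103.  79.];180 [132.  98.  84.];181 [135. 107.  96.];182 [140. 112. 101.];183 [140. 111. 102.];184 [137. 109.  99.];185 [141. 110.  99.];186 [155. 117.  99.];187 [169. 119.  94.];188 [173. 121.  93.];189 [175. 123.  94.];plate z 31.96419571567388
```

The rear edge reads about 3 mm short of nominal, which is within doubt. I'll look at the stop itself from directly above before handing in.

Request:
arm_command(
  xyz=[
    [30,-3,0],
    [30,-3,0],
    [30,-3,0],
    [30,-3,0],
    [30,-3,0],
    [30,-3,0],
    [0,0,-20],
    [0,0,-20],
    [0,0,-20],
    [0,0,0],
  ],
  spin=[0,0,0,0,0,0,0,0,0,0],
)

```text
time: 11.8
tool_pos: [0.6623, 0.031, 0.3266]
tool_rot: [-3.141, -0.007, 3.045]
contact_force: [1.0, 1.2, 0.8]
opening: 0.0411
grip_force: 0.0
```

```bash
python3 - <<'E'
from cell import *
from h import *
import cv2
a=read_camera("wrist");np.savez("w7.npz",**a)
cv2.imwrite("pics/w7.png",cv2.cvtColor(cv2.resize(a["img"][0:240,130:400],(675,600),interpolation=cv2.INTER_CUBIC),cv2.COLOR_RGB2BGR))
E
```

```text
(no output)
```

View pics/w7.png

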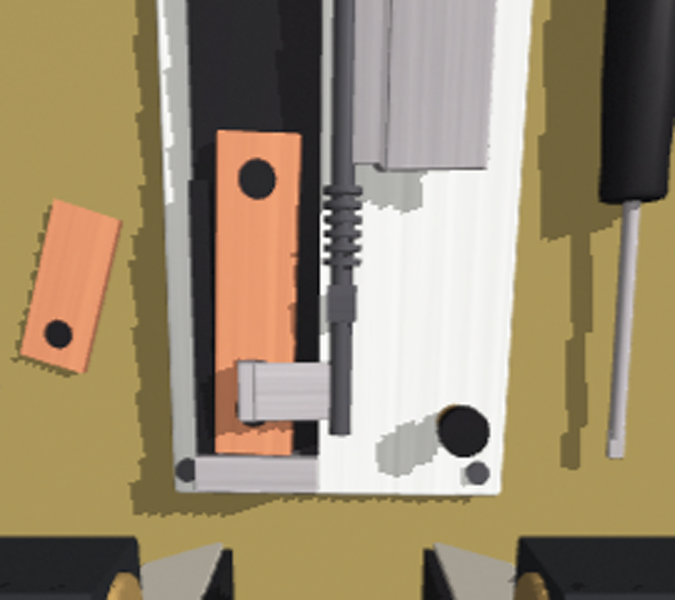

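The picture shows the bar's front at about row 454, right at the stop's face (row 457), with the nose resting on the bar. I'll put numbers on the gap.

```bash
python3 - <<'E'
from h import *
c=np.load("w7.npz");R=np.array([[.9952,.0976],[-.0976,.9952]])
def j(n,u,v,z):
    p=atz(c,u/2.5+130-.3,v/2.5-.3,z)[:2]*1000-[561.7,47.9];print(n,(R.T@p).round(1))
j("front L",217,453,.032);j("front R",291,455,.032);j("rear L",218,130,.032);j("rear R",300,134,.032)
j("stop top L",196,457,.036);j("stop top R",318,457,.036);j("far edge L",178,491,.012);j("far edge R",498,494,.012);j("stop far",196,487,.036)
i=c["img"].astype(int)
for u in(219,225,231,238,244):print(u,[tuple(i[v,u]) for v in range(179,187)])
print((cloud(c)[178:187,231,2]*1000).round(1))
E
```

```text
front L [ 93.1 -47.4]
front R [ 93.9 -20.4]
rear L [-16.4 -43.4]
rear R [-15.2 -16.2]
stop top L [ 93.7 -54.5]
stop top R [ 93.7 -10.4]
far edge L [112.8 -66.4]
far edge R [114.   60.8]
stop far [104.9 -54.9]
219 [(np.int64(233), np.int64(154), np.int64(111)), (np.int64(234), np.int64(155), np.int64(112)), (np.int64(122), np.int64(97), np.int64(88)), (np.int64(125), np.int64(121), np.int64(122)), (np.int64(193), np.int64(187), np.int64(189)), (np.int64(196), np.int64(189), np.int64(193)), (np.int64(191), np.int64(185), np.int64(188)), (np.int64(188), np.int64(182), np.int64(186))]
225 [(np.int64(232), np.int64(153), np.int64(111)), (np.int64(237), np.int64(159), np.int64(115)), (np.int64(141), np.int64(97), np.int64(76)), (np.int64(126), np.int64(120), np.int64(121)), (np.int64(189), np.int64(183), np.int64(186)), (np.int64(196), np.int64(190), np.int64(193)), (np.int64(192), np.int64(186), np.int64(188)), (np.int64(189), np.int64(182), np.int64(186))]
231 [(np.int64(232), np.int64(152), np.int64(111)), (np.int64(232), np.int64(153), np.int64(111)), (np.int64(163), np.int64(109), np.
[... 355 characters left out ...]
(223), np.int64(143), np.int64(103)), (np.int64(137), np.int64(124), np.int64(122)), (np.int64(164), np.int64(159), np.int64(161)), (np.int64(195), np.int64(189), np.int64(192)), (np.int64(194), np.int64(187), np.int64(190)), (np.int64(191), np.int64(186), np.int64(188))]
244 [(np.int64(233), np.int64(155), np.int64(112)), (np.int64(234), np.int64(155), np.int64(112)), (np.int64(234), np.int64(155), np.int64(112)), (np.int64(139), np.int64(115), np.int64(107)), (np.int64(160), np.int64(154), np.int64(156)), (np.int64(194), np.int64(189), np.int64(191)), (np.int64(193), np.int64(189), np.int64(190)), (np.int64(191), np.int64(185), np.int64(188))]
[32.6 31.9 31.3 32.1 32.8 35.9 36.2 36.3 36.3]
```

```bash
python3 -c "
from cell import *
print(hand_in())"
```

```text
the job is handed in; nothing more can be done
None
```

The bar is home against the stop: the measured gap is under about 1 mm, with the nose closed on the bar. The arm is clear above the jig, and I handed the job in at about 12 s; the hand-in returned no verdict.

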